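# Step the coil switch on by one click and hold the field probe centred in the coil

## Task

Turn the step switch on the experiment board one click clockwise to its next position, no further. Then take the field probe out of the tool rack, lower it tip first into the upright coil without touching the coil, and finish while still holding it there: upright and still, in the middle of the bore, with its tip at half the coil's height. Leave the other tools and parts where they are.

Things in the scene. Friction and masses are not known exactly. Their poses are not given: they have to be found in the camera images.
- board: Experiment board: blue panel 300 x 380 mm (x by y) on a grey plastic base, its top 50 mm above the table; fixed. Origin at the centre of its underside, z up. It carries the step switch on one side and the coil on the other (y = about +-100 mm, either way round), and small plug-in parts no higher than 45 mm above the panel.
- knob (a joint): Turning angle of the step switch's knob (rad); grows as the knob turns clockwise seen from above. A sprung ball holds the knob at clicks every 0.785 rad (45 degrees): -0.785, 0, 0.785, 1.571 and 2.356 (stops just past the first and last). It starts at rest at the 0 or at the 0.785 click. Leaving a click takes up to about 0.1 N m; turned to within about 0.2 rad of a click, the knob falls into it by itself; near half way between two clicks it may stay standing.
- knob_grip (a point): Point on the step switch's upright turning axis, at the height to grip the knob, 10 mm below the knob's top; turns with the knob. The knob is a black plastic bar 40 mm long (along this frame's x), 13 mm wide (along y), 34 mm tall, standing on a 26 mm disc 5 mm thick. It sits on a clear housing 60 x 60 mm on the board, with the star wheel seen inside; the housing's top is 29 mm and the disc's top 24 mm below this point. z up.
- knob_nose (a point): Nose of the knob: the end of the bar with the white line, 20 mm from the axis along -x of knob_grip, at the same height. White dots on the housing mark the five positions.
- coil: Air-cored coil: copper winding between two black round flanges (68 mm across, 70 mm tall in all), bore upright, standing on a grey square foot 66 mm wide and 14 mm high on the board; fixed. Origin at the centre of the foot's underside, z up along the bore's axis. The round bore is 25 mm wide, open at the top, closed 70 mm down by the foot.
- coil_mouth (a point): Centre of the bore's open upper end, in the plane of the top flange, 84 mm above the coil's origin (134 mm above the table).
- coil_middle (a point): Point on the bore's axis at half the coil's height, 35 mm below the mouth (99 mm above the table): where the probe's tip shall be held.
- probe: Field probe: smooth white round handle 22 mm across and 90 mm long with two thin dark bands, and below it a straight steel stem 8 mm across and 90 mm long with a white tip; about 0.11 kg. Origin on its axis at the handle's lower end (the shoulder), z up along the axis towards the handle's top. It starts hanging upright in one of the rack's three holes, the shoulder resting on the rack's top plate.
- probe_tip (a point): Lower end of the probe's stem, on its axis, 90 mm below the shoulder.
- probe_grip (a point): Point on the axis of the probe's handle, 50 mm above the shoulder and 40 mm below its top: a good place to grip it from above.
- rack: Aluminium tool rack, 80 x 176 mm foot (x by y), fixed. Origin at the centre of its underside, z up. Top plate 60 x 176 mm, 8 mm thick, its top 105 mm above the table, with three 13 mm holes at y = -57, 0 and +57 mm; a handle's sides are free along the rack's x. The probe, the screwdriver and the nut driver hang in the holes in any order.
- screwdriver: Bystander in the rack: flat screwdriver, black waisted handle 27 mm across and 66 mm long, blade 91 mm long. Origin on its axis at the handle's lower end.
- nutdriver: Bystander in the rack: nut driver, wooden six-sided handle 24 mm across and 58 mm long, shaft 75 mm long. Origin on its axis at the handle's lower end.
- compass: Bystander on the table: flat round compass, 64 mm across, 14 mm high. Origin at the centre of its underside.
- yoke: Bystander on the table: laminated iron bar 100 x 30 x 30 mm. Origin at the centre of its underside.
- sparemodule: Bystander on the table: spare lamp element, clear cube 42 mm wide and 40 mm high. Origin at the centre of its underside.
There are look-alikes about, which are no part of the job. What is shaped like the probe but blue is not meant.

How it is judged:
By the outcome, as a careful person would: the job done as asked, in the order asked, and still so for the second after the job is handed in, while the arm keeps its last pose, push and grip.
It also fails if it takes over 64 s, if anything falls off the work surface, if the arm or the gripper's body presses on something with over 40 N, if the wrist force passes 120 N, or if a joint passes its speed limit or range.

## Robot

A 7-joint arm with a two-finger parallel gripper is mounted at the origin on the work surface. World frame = base frame: x ahead of the robot, y to its left, z up, the work surface at z = 0. Lengths are in m, angles in rad, forces in N, time in s.
With the tool pointing down it reaches from about 0.4 to 0.85 m from the base axis. Payload 10.4 kg.
Tool frame: the origin (TCP) lies between the finger pads; the fingertips stand 22 mm ahead of it and the grasp point (between the pads) lies 3 mm ahead of it; z points along the fingers, y is the line along which they close (so a half turn about z gives the same grasp; the last joint's range is limited). The gripper opens to 85 mm and grips with 20 to 120 N. Pads are 22 mm wide; open, the fingers measure 114 mm over their backs; the gripper's body (76 mm by 85 mm) begins 54 mm behind the grasp point. The pads swing forward as they close: fully open they stand 13 mm farther back than shut.
Start: joints at [-1.282, 0.332, -0.065, 1.46, 0.022, 1.35, -0.088], TCP at [0.192, 0.595, 0.253] pointing down, gripper open.
Joint ranges: [-2.6, 2.6], [-0.5, 2.12], [-1.47, 1.34], [0.16, 2.42], [-1.27, 4.41], [0.06, 2.06], [-2.6, 2.6]. Speed limits (rad/s): [2.22, 2.22, 2.79, 2.79, 3.14, 3.14, 3.14].

## Interface

Orientations are given as a unit quaternion [x, y, z, w].
In Python, from workcell import manip, camera, ticket, boxes_of, outline_of gives the robot as it stands.
- The arm moves only by the tool carry_out, never from a script. Its argument "deltas" is a list of rows, each a list of 5 numbers: the shift along the tool's x, y, z as a fraction of full scale, then the turn about the tool's z as a fraction of full scale, then the opening, from -1 (shut) to 1 (fully open), so that 0 is half open. In form: [[tx, ty, tz, spin, gripper], ...]. A call has 1 to 20 rows; each row is the pose to reach, as a shift and turn from the pose commanded when the call began, along the tool's axes at that moment; what a row does not reach only later rows make up. Full scale, the value 1, is 150 mm for a shift and 30 degrees for a turn. A row lasts 1/8 s, in which the tool goes at most 62.5 mm and 10.7 degrees, less where a joint would pass 70% of its speed; a pose out of reach is approached as far as the arm can. A call with a number of a shift or a turn outside -1 to 1 is refused whole. A call with a gripper value outside its range is refused whole. The fingers move at their own pace and stop on an object; "force" is the grip in N (left out, the last holds). Time passes only in rows, so rows that repeat a pose let the fingers close. It gives the time, the measured TCP pose, the force, the opening and the grip force at its end, in the units of the state.
- manip.get_obs(): the state, without advancing time (a new reading comes with each control period).
- camera(name): name is "scene" or "top" or "wrist"; returns a dict with "img" (480x640x3 uint8, red, green, blue), "depth" (480x640 float32, m along the optical axis (not along the pixel's ray), 0 where there is no reading), "vertical_fov" (degrees; the focal length in pixels is half the picture's height over the tangent of half this angle, whatever the lens; pixels are square), "cx", "cy" (the principal point, pixels), "R" (3x3) and "t" (3): a world point X has camera coordinates R X + t. Camera axes: x right, y down, z forward; pixel columns grow to the right and rows downward; lengths in m; the calibration is good to about 2 mm. The wrist camera is an equidistant fisheye: a pixel r from the principal point sees the ray r / f radians off the axis. A picture is of the moment at which its call begins.
- ticket.hand_in(): hands the job in; it is judged then, once.
Trained networks look in a picture, given as the dict that the camera call returned (one of the last four; its "shot" number tells which), for a name from the list of things; names that differ only in an ending like _2 or _b are one class to them, and where a whole thing is asked for, a point or a joint stands for the part that bears it (a point fixed in the world has none). Each returns a list of dicts, best first, with "conf" (0 to 1); they miss things now and then, are a little off and sometimes report something else, mostly with a low value. They report only what shows in the picture. A call takes as long as a camera call. They do not tell look-alikes from the thing itself.
- boxes_of(query, picture): "position" ([x, y, z] in m, in world coordinates, good to about 4 mm: the middle of the surface that is visible of it).
- outline_of(query, picture): "region" (480x640 bool, what is visible of it).
The state is a dict: "clock": time; "joint_pos": joint angles; "joint_velocities": joint speeds; "tau": joint torques, N m; "position": TCP position; "ee_rot": TCP orientation; "ft_force": force on the tool from outside, world axes, zero at the start; "torque": the same for the moment, N m; "grip_width": opening from 0.0 (shut) to 1.0 (fully open); "grasp_force": force on a finger pad.
Only numpy, scipy, OpenCV 4.12 (cv2) and the standard library are available. Lean on these libraries where they do the work, as an engineer would, in place of code of your own. Each camera call takes 0.05 s, during which the arm holds its last target. There are 200 camera calls.

## Working session

There is one attempt and no reset: what is moved stays moved. The work goes in short steps, Python scripts to look and compute and a tool call to move; the robot and the scene stay as the last step left them, time stands still between calls to the robot, and variables do not carry over. Pictures are saved under pics/ and viewed, at most 10 in all, crops included, and the job is handed in when it is done.

Besides the shell and the picture viewer there is one more tool, called after "Call:" by a JSON object that holds its "op" and its "data", one argument or row to a line. carry_out: Moves the arm, as the interface text tells. Its arguments: {"type":"object","properties":{"deltas":{"type":"array","items":{"type":"array","items":{"type":"number"}}},"force":{"type":"number"}},"required":["deltas"]}

```bash
mkdir -p pics; cat > h.py <<'E'
import numpy as np, cv2
from workcell import manip, camera, ticket, boxes_of, outline_of
def f_of(p): return 240/np.tan(np.radians(p["vertical_fov"])/2)
def pts(p):
    f=f_of(p); v,u=np.mgrid[0:480,0:640]; d=p["depth"]
    c=np.stack([(u-p["cx"])/f*d,(v-p["cy"])/f*d,d],-1)
    return (c-p["t"])@p["R"]
def save(p,n): cv2.imwrite("pics/"+n,p["img"][:,:,::-1])
E
python3 - <<'E'
from h import *
o=manip.get_obs(); print(o["position"],o["ee_rot"],o["clock"])
for n in ("scene","top"):
    p=camera(n); save(p,n+"1.png"); print(n,f_of(p),p["cx"],p["cy"],p["R"].tolist(),p["t"])
    for q in ("board","knob","knob_nose","coil","coil_mouth","probe","probe_grip","rack","screwdriver","nutdriver","compass","yoke","sparemodule"):
        print(q,[(np.round(b["position"],3).tolist(),round(b["conf"],2)) for b in boxes_of(q,p)][:3])
E
```

```text
[0.1916472  0.59451574 0.25253083] [ 1.55257794e-01  9.87873731e-01 -7.10653675e-04 -6.29129169e-05] 0.0
scene 455.0289037038964 317.8241739902768 236.18065259066418 [[0.8719439396895944, 0.48959401145858994, -0.0033867362571053995], [0.2621580769356221, -0.47271099352870855, -0.8413188808617797], [-0.4135056332578863, 0.73269503924961, -0.5405285105551852]] [-0.48119569 -0.04351725  1.22615315]
board [([0.558, 0.075, 0.045], 0.59)]
knob [([0.506, 0.24, 0.115], 0.61)]
knob_nose [([0.504, 0.243, 0.118], 0.71)]
coil [([0.562, -0.248, 0.153], 0.64), ([0.556, 0.07, 0.046], 0.51), ([0.507, 0.241, 0.118], 0.18)]
coil_mouth [([0.574, 0.034, 0.101], 0.6)]
probe [([0.475, -0.274, 0.135], 0.88), ([0.629, -0.132, 0.133], 0.77), ([0.559, -0.242, 0.156], 0.65)]
probe_grip [([0.626, -0.138, 0.135], 0.73), ([0.562, -0.246, 0.15], 0.71)]
rack [([0.581, -0.317, 0.043], 0.6)]
screwdriver [([0.573, -0.303, 0.15], 0.65)]
nutdriver [([0.574, -0.357, 0.139], 0.66)]
compass [([0.716, -0.252, 0.014], 0.92)]
yoke [([0.534, 0.444, 0.019], 0.55)]
sparemodule [([0.345, -0.285, 0.03], 0.65)]
top 492.14614664561 
[... 285 characters left out ...]
514, 0.149, 0.052], 0.9), ([0.502, 0.248, 0.134], 0.59), ([0.555, 0.056, 0.133], 0.35)]
knob [([0.501, 0.248, 0.135], 0.56)]
knob_nose []
coil [([0.557, 0.056, 0.132], 0.88), ([0.504, 0.245, 0.132], 0.68)]
coil_mouth [([0.555, 0.058, 0.133], 0.83)]
probe [([0.466, -0.265, 0.165], 0.67), ([0.55, -0.236, 0.178], 0.6), ([0.617, -0.125, 0.166], 0.53)]
probe_grip [([0.62, -0.124, 0.164], 0.6), ([0.552, -0.232, 0.18], 0.57), ([0.468, -0.267, 0.163], 0.46)]
rack [([0.552, -0.284, 0.104], 0.88)]
screwdriver [([0.563, -0.29, 0.164], 0.69)]
nutdriver [([0.569, -0.346, 0.152], 0.5)]
compass [([0.708, -0.246, 0.017], 0.6)]
yoke [([0.528, 0.454, 0.028], 0.56)]
sparemodule [([0.336, -0.276, 0.041], 0.56)]
```

View pics/scene1.png

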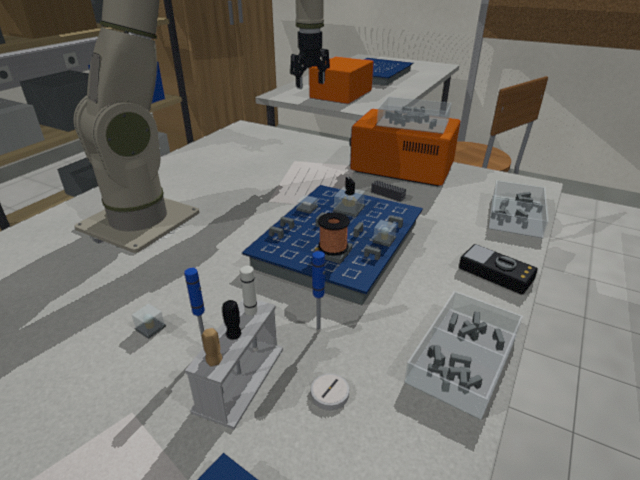

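View pics/top1.png

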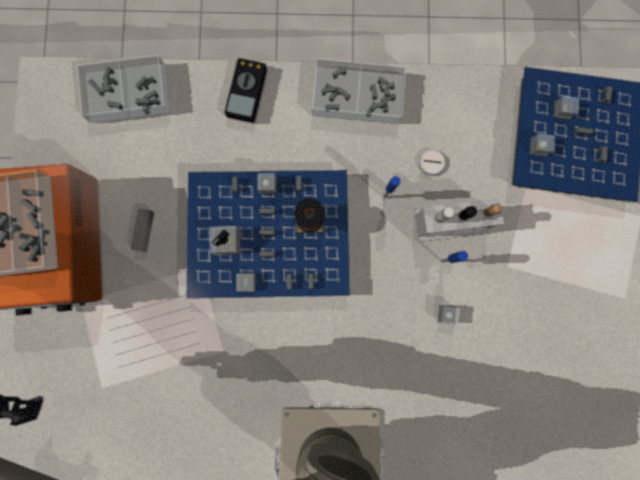

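The white probe hangs in the rack's near-board hole (pixel 445,213 in top). The blue look-alikes stand at (393,184) and (455,257). The knob is at (221,238) and the coil at (309,215).

Call:
{"op": "carry_out", "data": {
  "deltas": [
    [-0.3,-0.4,0,0,1],
    [-0.61,-0.79,0,0,1],
    [-0.61,-0.79,0,0,1],
    [-0.61,-0.79,0,0,1]
  ]
}}

```text
clock: 1.9
position: [0.2437, 0.4527, 0.2539]
ee_rot: [0.157, 0.988, 0.0, 0.0]
ft_force: [-0.5, 0.2, 0.2]
grip_width: 0.999
grasp_force: 0.0
```

Call:
{"op": "carry_out", "data": {
  "deltas": [
    [-0.38,-0.1,0,0,1],
    [-0.7,-0.25,0,0,1],
    [-1,-0.39,0,0,1],
    [-1,-0.39,0,0,1]
  ]
}}

```text
clock: 2.4
position: [0.37, 0.3505, 0.2534]
ee_rot: [0.158, 0.987, -0.0, 0.001]
ft_force: [-0.5, 0.4, -0.3]
grip_width: 1.001
grasp_force: 0.0
```

Call:
{"op": "carry_out", "data": {
  "deltas": [
    [-0.38,-0.2,0,0,1],
    [-0.7,-0.39,0,0,1],
    [-0.8,-0.39,0,0,1],
    [-0.8,-0.39,0,0,1],
    [-0.8,-0.39,0,0,1]
  ]
}}

```text
clock: 3.02
position: [0.4622, 0.262, 0.2531]
ee_rot: [0.154, 0.988, 0.0, -0.0]
ft_force: [-0.0, 0.5, 0.7]
grip_width: 0.996
grasp_force: 0.0
```

```bash
cat >> h.py <<'E'
from scipy.spatial.transform import Rotation as Ro
def wpts(p):
    """world points of wrist fisheye, depth along optical axis"""
    f=f_of(p); v,u=np.mgrid[0:480,0:640]; x=u-p["cx"]; y=v-p["cy"]; r=np.hypot(x,y)+1e-9
    th=np.minimum(r/f,1.5); k=np.tan(th)/r*p["depth"]
    return (np.stack([x*k,y*k,p["depth"]],-1)-p["t"])@p["R"]
E
python3 - <<'E'
from h import *
o=manip.get_obs(); print(o["position"],o["ee_rot"],o["clock"],o["joint_pos"])
p=camera("wrist"); save(p,"w1.png"); print(f_of(p),p["cx"],p["cy"],p["R"].tolist(),p["t"])
for q in ("knob","knob_nose","coil","coil_mouth"):
    print(q,[(np.round(b["position"],4).tolist(),round(b["conf"],2)) for b in boxes_of(q,p)][:3])
P=wpts(p)
print(P[240,320],P[240,200])
m=(np.hypot(P[...,0]-.502,P[...,1]-.248)<.035)&(P[...,2]>.115)&(P[...,2]<.16)
print(m.sum(), np.percentile(P[m][:,2],[5,50,95]) if m.any() else 0)
if m.any():
    Q=P[m][:,:2].astype(np.float32); print(cv2.minAreaRect(Q),Q.mean(0))
E
```

```text
[0.46221338 0.26198556 0.25308172] [ 1.53709592e-01  9.88115984e-01  7.23919696e-05 -3.97868692e-04] 3.025 [-0.82430371  0.12107185  0.2432573   1.72188126 -0.03083824  1.3027844
  0.68757841]
371.64829954431775 324.6701375437158 234.1573447268098 [[0.30380534394412767, 0.9527332829553569, -0.001266704424662914], [0.9113884483169647, -0.29023346491534335, 0.2917801091877769], [0.27762098131334956, -0.08979881620791737, -0.9564845860453117]] [-0.39020859 -0.38312196  0.27508526]
knob [([0.4988, 0.2532, 0.1353], 0.94)]
knob_nose [([0.4948, 0.2482, 0.1343], 0.68)]
coil [([0.5302, 0.0527, 0.0678], 0.88)]
coil_mouth [([0.4752, 0.2002, 0.0568], 0.41)]
[0.47612791 0.25398514 0.09433696] [0.45486721 0.14001356 0.05058629]
1147 [0.11916927 0.13397133 0.13548336]
((0.5025536417961121, 0.25076040625572205), (0.013586771674454212, 0.04030430689454079), 48.47954559326172) [0.50023794 0.25127617]
```

View pics/w1.png

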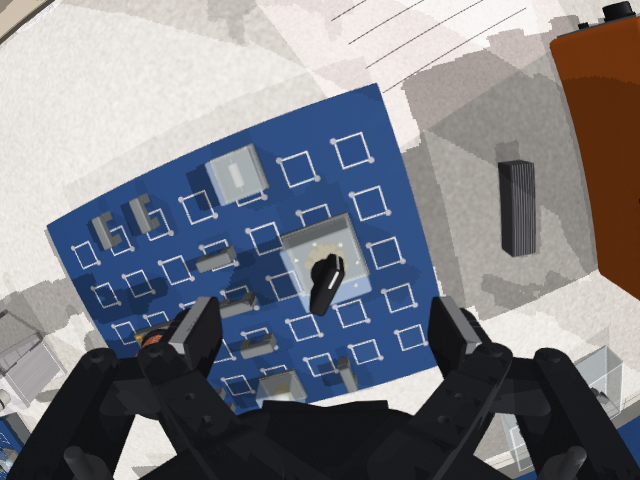

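The knob bar runs from (340,258), the white-line end, to (318,312), about 138.5° in world. I'll align above it and measure again.

Call:
{"op": "carry_out", "data": {
  "deltas": [
    [-0.15,0,0.1,0.3,1],
    [-0.278,0.012,0.3,0.6,1],
    [-0.278,0.012,0.4,0.79,1],
    [-0.278,0.012,0.4,0.79,1],
    [-0.278,0.012,0.4,0.79,1]
  ]
}}

```text
clock: 3.9
position: [0.5038, 0.2492, 0.1942]
ee_rot: [0.354, 0.935, 0.001, 0.0]
ft_force: [-0.0, 0.6, 0.4]
grip_width: 0.997
grasp_force: 0.0
```

```bash
cat > k.py <<'E'
from h import *
o=manip.get_obs(); print(o["position"],o["clock"],o["grip_width"],"q7",o["joint_pos"][6])
T=Ro.from_quat(o["ee_rot"]).as_matrix(); print("tool y deg",np.degrees(np.arctan2(T[1,1],T[0,1])))
import sys
p=camera(sys.argv[1]); P=(wpts if sys.argv[1]=="wrist" else pts)(p)
if len(sys.argv)>2: save(p,sys.argv[2])
m=(np.hypot(P[...,0]-.5025,P[...,1]-.251)<.026)&(P[...,2]>.13)&(P[...,2]<.14)
Q=P[m][:,:2].astype(np.float32); r=cv2.minAreaRect(Q); print(len(Q),r,np.median(P[m][:,2]))
d=T.T@np.array([r[0][0]-o["position"][0],r[0][1]-o["position"][1],0]); print("tool offset",d)
E
python3 k.py wrist
```

```text
[0.50383843 0.24924406 0.19418331] 3.9 0.9970046127019376 q7 0.3688050733492461
tool y deg 48.59648487599426
1671 ((0.5032489895820618, 0.25119081139564514), (0.012625260278582573, 0.03966069221496582), 48.037662506103516) 0.13435470909485306
tool offset [1.72962396e-03 1.07037067e-03 1.12212684e-06]
```

Call:
{"op": "carry_out", "data": {
  "deltas": [
    [0.012,0.007,0.2,0,1],
    [0.012,0.007,0.427,0,1],
    [0.012,0.007,0.427,0,0],
    [0.012,0.007,0.427,0,-1],
    [0.012,0.007,0.427,0,-1],
    [0.012,0.007,0.427,0,-1],
    [0.012,0.007,0.427,0,-1],
    [0.012,0.007,0.427,0,-1]
  ],
  "force": 40
}}

```text
clock: 4.95
position: [0.5033, 0.2505, 0.1305]
ee_rot: [0.355, 0.935, 0.0, 0.0]
ft_force: [-3.8, -2.3, 7.6]
grip_width: 0.142
grasp_force: 39.6
```

Call:
{"op": "carry_out", "data": {
  "deltas": [
    [0,0,0,0.3,-1],
    [0,0,0,0.6,-1],
    [0,0,0,0.9,-1],
    [0,0,0,1,-1]
  ]
}}

```text
clock: 5.45
position: [0.5036, 0.2506, 0.1305]
ee_rot: [0.586, 0.81, 0.0, 0.0]
ft_force: [-0.3, -2.2, 5.3]
grip_width: 0.145
grasp_force: 39.3
```

Call:
{"op": "carry_out", "data": {
  "deltas": [
    [0,0,0,0.3,-1],
    [0,0,0,0.53,-1],
    [0,0,0,0.53,-1],
    [0,0,0,0.53,-1],
    [0,0,0,0.53,-0.4],
    [0,0,0,0.53,-0.2],
    [0,0,0,0.53,0],
    [0,0,-0.2,0.53,0.2],
    [0,0,-0.45,0.53,0.2],
    [0,0,-0.45,0.53,0.2],
    [0,0,-0.45,0.53,0.2]
  ]
}}

```text
clock: 6.82
position: [0.5029, 0.2507, 0.1962]
ee_rot: [0.691, 0.723, -0.0, -0.0]
ft_force: [-0.3, -1.3, -0.0]
grip_width: 0.603
grasp_force: 0.0
```

```bash
python3 k.py wrist w2.png
```

```text
[0.50285207 0.25067817 0.19622057] 6.825 0.6030563930809141 q7 -0.41179997549360714
tool y deg 2.5421749908650497
1661 ((0.503615140914917, 0.25123170018196106), (0.012837616726756096, 0.03999960795044899), 3.253056287765503) 0.13448631394468577
tool offset [ 5.19136668e-04  7.86873313e-04 -4.46480961e-07]
```

View pics/w2.png

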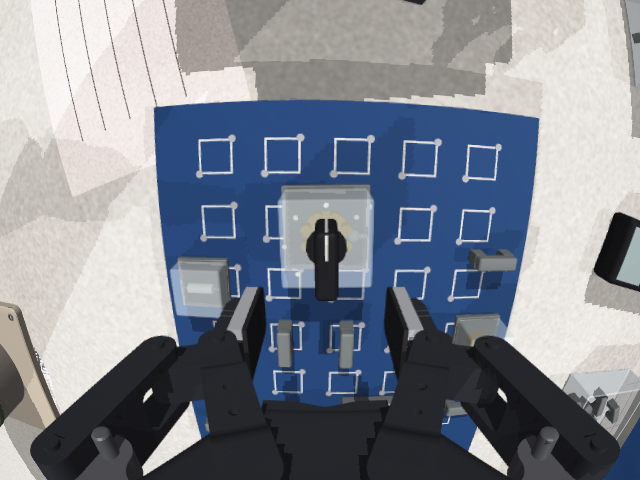

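Knob turned 45° clockwise and rests on its next dot (326,205). Next, over the coil to measure its mouth, then on to the rack.

Call:
{"op": "carry_out", "data": {
  "deltas": [
    [-0.1,0,-0.3,0,0.2],
    [-0.4,0.1,-0.5,0,0.2],
    [-0.75,0.15,-0.5,0,0.2],
    [-0.75,0.15,-0.5,0,0.2]
  ]
}}

```text
clock: 7.38
position: [0.5313, 0.1344, 0.2713]
ee_rot: [0.694, 0.72, -0.001, 0.0]
ft_force: [-0.3, 0.6, -0.2]
grip_width: 0.599
grasp_force: 0.0
```

Call:
{"op": "carry_out", "data": {
  "deltas": [
    [-0.4,0.1,0,0,0.2],
    [-0.75,0.15,0,0,0.2],
    [-0.75,0.15,0,0,0.2],
    [-0.75,0.15,0,0,0.2],
    [-0.75,0.15,0,0,0.2]
  ]
}}

```text
clock: 8.0
position: [0.5578, 0.03, 0.2712]
ee_rot: [0.69, 0.724, -0.0, -0.0]
ft_force: [-0.6, -0.4, -0.8]
grip_width: 0.601
grasp_force: 0.0
```

```bash
cat > c.py <<'E'
from h import *
import sys
from scipy.optimize import least_squares
o=manip.get_obs(); print(o["position"],o["clock"])
for n in ("wrist","top"):
    p=camera(n); save(p,"coil_%s_%s.png"%(n,sys.argv[1])); P=(wpts if n=="wrist" else pts)(p)
    m=(np.hypot(P[...,0]-.556,P[...,1]-.056)<.045)&(P[...,2]>.127)&(P[...,2]<.14)
    Q=P[m]; print(n,len(Q),"z",np.median(Q[:,2]))
    if len(Q)<50: continue
    g=m.astype(np.uint8); cs,h=cv2.findContours(g,cv2.RETR_CCOMP,cv2.CHAIN_APPROX_NONE)
    for c,hh in zip(cs,h[0]):
        if len(c)<15: continue
        c=c[:,0]
        if hh[3]>=0: # hole: contour lies on the flange around it
            pass
        W=P[c[:,1],c[:,0]][:,:2]
        f=least_squares(lambda a:np.hypot(*(W-a[:2]).T)-a[2],[*W.mean(0),.02],loss="soft_l1",f_scale=.001)
        print("hole" if hh[3]>=0 else "outer",len(c),f.x.round(4),"rms",np.sqrt(np.mean(f.fun**2)).round(4))
E
python3 c.py a
```

```text
[0.55775497 0.02998097 0.27115659] 8.0
wrist 5998 z 0.13468124723893954
outer 278 [0.5595 0.056  0.0332] rms 0.0003
hole 106 [0.5596 0.0559 0.0127] rms 0.0003
top 0 z nan
  return _methods._mean(a, axis=axis, dtype=dtype,
  ret = ret.dtype.type(ret / rcount)
```

Call:
{"op": "carry_out", "data": {
  "deltas": [
    [-0.4,-0.04,-0.27,0,0.2],
    [-0.8,-0.04,-0.27,0,0.2],
    [-0.85,-0.04,-0.27,0,0.2],
    [-0.85,-0.04,-0.27,0,0.2]
  ]
}}

```text
clock: 8.6
position: [0.5576, -0.0997, 0.312]
ee_rot: [0.692, 0.722, -0.0, -0.0]
ft_force: [0.5, 0.9, -0.1]
grip_width: 0.598
grasp_force: 0.0
```

Call:
{"op": "carry_out", "data": {
  "deltas": [
    [-0.4,-0.04,0,0,0.2],
    [-0.8,-0.04,0,0,0.2],
    [-0.9,-0.04,0,0,0.2],
    [-0.9,-0.04,0,0,0.2],
    [-0.9,-0.04,0,0,0.2]
  ]
}}

```text
clock: 9.22
position: [0.5586, -0.2319, 0.3118]
ee_rot: [0.69, 0.724, 0.0, -0.001]
ft_force: [0.8, 1.2, -1.0]
grip_width: 0.597
grasp_force: 0.0
```

```bash
cat > r.py <<'E'
from h import *
import sys
o=manip.get_obs(); print(o["position"],o["clock"])
T=Ro.from_quat(o["ee_rot"]).as_matrix(); print("tool y deg",np.degrees(np.arctan2(T[1,1],T[0,1])))
p=camera("wrist"); save(p,sys.argv[1]); P=wpts(p)
for nm,x,y,lo in (("probe",.552,-.236,.185),("blueA",.467,-.266,.15),("blueB",.618,-.125,.15),("scr",.562,-.29,.15),("nut",.568,-.346,.14)):
    m=(np.hypot(P[...,0]-x,P[...,1]-y)<.028)&(P[...,2]>lo)&(P[...,2]<.23)
    if m.sum()<10: print(nm,"none"); continue
    Q=P[m]; z=np.percentile(Q[:,2],97); q=Q[Q[:,2]>z-.006]; (c,rad)=cv2.minEnclosingCircle(q[:,:2].astype(np.float32))
    print(nm,len(q),"top",z.round(4),"centre",np.round(c,4),"rad",round(rad,4),"rgb",p["img"][m].mean(0).round(),"tool off",(T.T@np.array([c[0]-o["position"][0],c[1]-o["position"][1],0]))[:2].round(4))
m=(np.abs(P[...,2]-.105)<.004)&(np.hypot(P[...,0]-.56,P[...,1]+.29)<.12)
print("plate",m.sum(),cv2.minAreaRect(P[m][:,:2].astype(np.float32)))
E
python3 r.py w3.png
```

```text
[ 0.55862469 -0.23186703  0.31182016] 9.225
tool y deg 2.7489204330078945
probe 767 top 0.1969 centre [ 0.5573 -0.2363] rad 0.0112 rgb [164. 162. 157.] tool off [-0.0044 -0.0015]
blueA 554 top 0.1818 centre [ 0.4676 -0.2691] rad 0.011 rgb [ 23.  48. 106.] tool off [-0.0328 -0.0927]
blueB 723 top 0.1817 centre [ 0.6246 -0.1281] rad 0.0111 rgb [ 23.  47. 101.] tool off [0.1005 0.0708]
scr 602 top 0.1725 centre [ 0.5645 -0.2924] rad 0.0123 rgb [15. 15. 17.] tool off [-0.0607  0.003 ]
nut 387 top 0.1647 centre [ 0.5725 -0.3488] rad 0.012 rgb [114.  88.  61.] tool off [-0.1175  0.0082]
plate 7220 ((0.5311704874038696, -0.29786279797554016), (0.12804125249385834, 0.17729462683200836), 7.688628673553467)
```

View pics/w3.png

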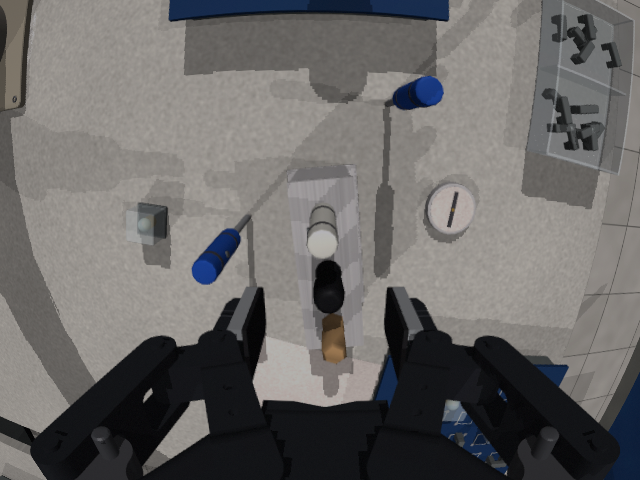

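White probe stands at (322,235) in the rack; blue look-alikes are at (210,265) and (425,92). Aligning above the white one.

Call:
{"op": "carry_out", "data": {
  "deltas": [
    [-0.03,-0.01,0.3,-0.165,0.2],
    [-0.03,-0.01,0.48,-0.165,0.2],
    [-0.03,-0.01,0.48,-0.165,0.2],
    [-0.03,-0.01,0.48,-0.165,0.2]
  ]
}}

```text
clock: 9.78
position: [0.5572, -0.2387, 0.2416]
ee_rot: [0.659, 0.752, 0.0, 0.001]
ft_force: [0.6, -0.3, 0.2]
grip_width: 0.598
grasp_force: 0.0
```

```bash
python3 r.py w4.png
```

```text
[ 0.55716058 -0.23869254  0.24159565] 9.775
tool y deg 7.5544479082883464
probe 151 top 0.2284 centre [ 0.529  -0.2415] rad 0.0115 rgb [151. 148. 143.] tool off [ 0.0009 -0.0282]
blueA 910 top 0.1816 centre [ 0.4675 -0.2686] rad 0.011 rgb [ 23.  48. 106.] tool off [-0.0179 -0.0928]
blueB 1211 top 0.1815 centre [ 0.625  -0.1279] rad 0.0112 rgb [20. 42. 92.] tool off [0.1009 0.0819]
scr 925 top 0.1725 centre [ 0.5647 -0.2926] rad 0.0122 rgb [16. 16. 17.] tool off [-0.0545  0.0004]
nut 441 top 0.1645 centre [ 0.5721 -0.3482] rad 0.0112 rgb [115.  89.  62.] tool off [-0.1106  0.0005]
plate 10033 ((0.5307027101516724, -0.2981347441673279), (0.12935759127140045, 0.17671599984169006), 7.91597318649292)
```

Call:
{"op": "carry_out", "data": {
  "deltas": [
    [0.016,0.003,0.2,0,0.2],
    [0.016,0.003,0.45,0,0.2],
    [0.016,0.003,0.557,0,0.2],
    [0.016,0.003,0.557,0,0.2],
    [0.016,0.003,0.557,0,-0.3],
    [0.016,0.003,0.557,0,-1],
    [0.016,0.003,0.557,0,-1],
    [0.016,0.003,0.557,0,-1],
    [0.016,0.003,0.557,0,-1]
  ],
  "force": 40
}}

```text
clock: 10.95
position: [0.5571, -0.2374, 0.1583]
ee_rot: [0.659, 0.752, 0.001, 0.001]
ft_force: [-1.4, 0.7, 7.1]
grip_width: 0.249
grasp_force: 39.0
```

Call:
{"op": "carry_out", "data": {
  "deltas": [
    [0,0,-0.1,0,-1],
    [0,0,-0.3,0,-1],
    [0,0,-0.6,0,-1],
    [0,0,-0.9,0,-1],
    [0,0,-1,0,-1],
    [0,0,-1,0,-1]
  ]
}}

```text
clock: 11.7
position: [0.5567, -0.2371, 0.3076]
ee_rot: [0.659, 0.752, 0.0, 0.001]
ft_force: [0.4, -0.4, -2.0]
grip_width: 0.242
grasp_force: 39.3
```

Call:
{"op": "carry_out", "data": {
  "deltas": [
    [0.2,0,-0.2,0,-1],
    [0.5,0,-0.2,0,-1],
    [0.9,0.08,-0.2,0,-1],
    [0.97,0.14,-0.2,0,-1],
    [0.97,0.14,-0.2,0,-1]
  ]
}}

```text
clock: 12.32
position: [0.5583, -0.089, 0.3352]
ee_rot: [0.659, 0.752, -0.001, -0.001]
ft_force: [0.4, -0.8, -1.3]
grip_width: 0.246
grasp_force: 39.3
```

```bash
python3 - <<'E'
from h import *
o=manip.get_obs(); print(o["position"],o["clock"],o["grip_width"],o["grasp_force"])
T=Ro.from_quat(o["ee_rot"]).as_matrix()
print("to coil (tool)",T.T@(np.array([.5595,.056,.355])-o["position"]))
p=camera("scene"); save(p,"s2.png")
P=pts(p); d=P-o["position"]
L=d@T  # tool frame coords
hsv=cv2.cvtColor(p["img"],cv2.COLOR_RGB2HSV)
for lo,hi in ((.03,.05),(.06,.08),(.08,.1),(.1,.12),(.12,.142)):
    m=(np.hypot(L[...,0],L[...,1])<.02)&(L[...,2]>lo)&(L[...,2]<hi)
    print(lo,m.sum(), L[m].mean(0).round(4) if m.any() else "")
m=(np.hypot(L[...,0],L[...,1])<.02)&(L[...,2]>.03); print(L[m][:,2].max())
C=p["R"]@o["position"]+p["t"]; f=f_of(p); u,v=int(C[0]/C[2]*f+p["cx"]),int(C[1]/C[2]*f+p["cy"]); print(u,v)
c=p["img"][max(v-80,0):v+160,max(u-120,0):u+120]; cv2.imwrite("pics/s2c.png",cv2.resize(c[:,:,::-1],None,fx=2.4,fy=2.4))
E
```

```text
[ 0.55828274 -0.08899142  0.33523586] 12.325 0.24644740586757197 39.33546602725983
to coil (tool) [ 0.14355408  0.02034455 -0.01982271]
0.03 138 [-0.0091  0.0028  0.0399]
0.06 43 [-0.0039  0.0006  0.0701]
0.08 52 [-0.0036  0.0007  0.0896]
0.1 46 [-0.004   0.0002  0.1094]
0.12 41 [-0.0039  0.0004  0.1308]
0.3388571471067959
294 152
```

View pics/s2c.png

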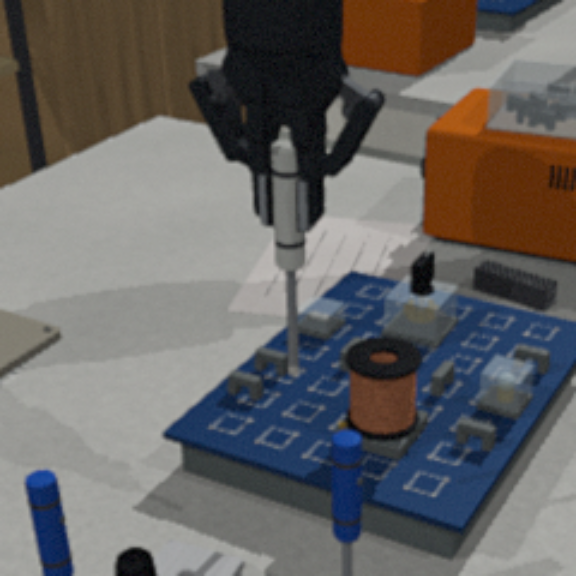

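The probe hangs straight and upright in the grip. Moving over the coil.

Call:
{"op": "carry_out", "data": {
  "deltas": [
    [0.3,0.05,0,0,-1],
    [0.6,0.1,0,0,-1],
    [0.9,0.14,0,0,-1],
    [0.96,0.14,0,0,-1],
    [0.96,0.14,0,0,-1],
    [0.96,0.14,0,0,-1],
    [0.96,0.14,0,0,-1],
    [0.96,0.14,0,0,-1]
  ]
}}

```text
clock: 13.38
position: [0.5605, 0.0548, 0.3368]
ee_rot: [0.66, 0.751, 0.0, 0.0]
ft_force: [-0.2, 0.1, -0.7]
grip_width: 0.248
grasp_force: 39.3
```

```bash
cat > t.py <<'E'
from h import *
import sys
from scipy.optimize import least_squares
o=manip.get_obs(); print(o["position"],o["clock"],o["grip_width"],o["ft_force"])
T=Ro.from_quat(o["ee_rot"]).as_matrix()
def fit(W,r):
    return least_squares(lambda a:np.hypot(*(W-a).T)-r,W.mean(0)+np.array([0,.003]),loss="soft_l1",f_scale=.001).x
for n in ("scene","wrist"):
    p=camera(n); save(p,sys.argv[1]+n+".png"); P=(pts if n=="scene" else wpts)(p)
    near=np.hypot(P[...,0]-o["position"][0],P[...,1]-o["position"][1])<.015
    for a,b,r in ((.137,.15,.004),(.155,.185,.004),(.19,.215,.004),(.225,.25,.004),(.25,.29,.011)):
        h=o["position"][2]-.1433+.09
        m=near&(P[...,2]>a)&(P[...,2]<b)&((P[...,2]<h-.005) if b<.3 and r<.01 else (P[...,2]>h+.003))
        if m.sum()>15: print(n,(a,b),m.sum(),"axis",fit(P[m][:,:2],r).round(4))
    m=near&(P[...,2]>.138)&(P[...,2]<.3)
    if m.any(): print(n,"lowest z",np.percentile(P[m][:,2],[0,1]).round(4), "tcp-.1433=",o["position"][2]-.1433)
    Z=(np.hypot(P[...,0]-.5595,P[...,1]-.056)<.045)&(P[...,2]>.12)&(P[...,2]<.14)
    Q=P[Z][:,:2]
    if len(Q)>100: print(n,"flange rect/circle",np.round(cv2.minEnclosingCircle(Q.astype(np.float32))[0],4),cv2.minEnclosingCircle(Q.astype(np.float32))[1],"z",np.median(P[Z][:,2]))
E
python3 t.py a
```

```text
[0.56050264 0.05476062 0.33675434] 13.375 0.2484324105462561 [-0.2441783   0.09484953 -0.66377785]
scene (0.19, 0.215) 38 axis [0.5599 0.0532]
scene (0.225, 0.25) 46 axis [0.5599 0.0538]
scene (0.25, 0.29) 22 axis [0.5596 0.0543]
scene lowest z [0.193  0.1949] tcp-.1433= 0.19345434046029067
scene flange rect/circle [0.5601 0.0516] 0.0351734422147274 z 0.1328456410606343
wrist (0.19, 0.215) 84 axis [0.5588 0.0621]
wrist (0.225, 0.25) 152 axis [0.5589 0.0623]
wrist (0.25, 0.29) 91 axis [0.5597 0.0752]
wrist lowest z [0.1946 0.1982] tcp-.1433= 0.19345434046029067
wrist flange rect/circle [0.5594 0.0558] 0.03419159725308418 z 0.13467498154096816
```

```bash
sed -i 's/def fit(W,r):/def fit(W,r):\n    s=-.003 if n=="wrist" else .003/; s/np.array(\[0,.003\])/np.array([0,s])/' t.py; python3 t.py b; python3 - <<'E'
from h import *
p=camera("scene"); P=pts(p)
# bore rim ellipse in the scene picture: project model circles and fit centre to the flange mask (outer edge)
f=f_of(p)
Z=(np.hypot(P[...,0]-.56,P[...,1]-.054)<.042)&(P[...,2]>.129)&(P[...,2]<.14)
cs,_=cv2.findContours(Z.astype(np.uint8),cv2.RETR_EXTERNAL,cv2.CHAIN_APPROX_NONE); c=max(cs,key=len)[:,0].astype(float)
d=np.stack([(c[:,0]-p["cx"])/f,(c[:,1]-p["cy"])/f,np.ones(len(c))],1)@p["R"]; C=-p["R"].T@p["t"]
W=(C+d*((.134-C[2])/d[:,2])[:,None])[:,:2]
from scipy.optimize import least_squares
s=least_squares(lambda a:np.hypot(*(W-a).T)-.034,[.56,.055],loss="soft_l1",f_scale=.001); print("scene flange centre",s.x.round(4),np.abs(s.fun).mean())
E
```

```text
[0.56045905 0.05523612 0.33672135] 13.475 0.24533150662206452 [-0.12690562  0.37246532 -1.73368546]
scene (0.19, 0.215) 40 axis [0.5596 0.0537]
scene (0.225, 0.25) 46 axis [0.5601 0.0541]
scene (0.25, 0.29) 21 axis [0.5597 0.0542]
scene lowest z [0.1927 0.1945] tcp-.1433= 0.1934213548720354
scene flange rect/circle [0.5587 0.0514] 0.035419490188360214 z 0.1330157381321046
wrist (0.19, 0.215) 84 axis [0.5601 0.0558]
wrist (0.225, 0.25) 154 axis [0.5602 0.0559]
wrist (0.25, 0.29) 90 axis [0.5603 0.0556]
wrist lowest z [0.1947 0.1981] tcp-.1433= 0.1934213548720354
wrist flange rect/circle [0.5597 0.0563] 0.03415199741721153 z 0.13466944946866682
scene flange centre [0.5613 0.0494] 0.0009758187237707658
```

Call:
{"op": "carry_out", "data": {
  "deltas": [
    [0,-0.003,0.1,0,-1],
    [0,-0.003,0.2,0,-1],
    [0,-0.003,0.3,0,-1],
    [0,-0.003,0.4,0,-1],
    [0,-0.003,0.5,0,-1],
    [0,-0.003,0.6,0,-1],
    [0,-0.003,0.63,0,-1],
    [0,-0.003,0.63,0,-1],
    [0,-0.003,0.63,0,-1],
    [0,-0.003,0.63,0,-1],
    [0,-0.003,0.63,0,-1],
    [0,-0.003,0.63,0,-1]
  ]
}}

```text
clock: 15.12
position: [0.56, 0.0555, 0.2423]
ee_rot: [0.659, 0.752, 0.0, 0.0]
ft_force: [-0.3, 0.4, -0.9]
grip_width: 0.246
grasp_force: 39.3
```

```bash
python3 t.py c; python3 -c "
import cv2
a=cv2.imread('pics/cscene.png')[180:300,250:410]; b=cv2.imread('pics/cwrist.png')
cv2.imwrite('pics/c2.png',cv2.hconcat([cv2.resize(a,(400,300)),cv2.resize(b,(400,300))]))"
```

```text
[0.56002727 0.05554479 0.24228672] 15.125 0.24631968990703232 [-0.31724925  0.42119686 -0.90038661]
scene (0.137, 0.15) 22 axis [0.5593 0.0545]
scene (0.155, 0.185) 50 axis [0.5596 0.0537]
scene (0.25, 0.29) 178 axis [0.5591 0.0547]
scene lowest z [0.1386 0.1416] tcp-.1433= 0.0989867198656049
scene flange rect/circle [0.5589 0.0532] 0.03556106612086296 z 0.13296063465240962
wrist (0.137, 0.15) 83 axis [0.5596 0.0562]
wrist (0.155, 0.185) 143 axis [0.5597 0.0561]
wrist (0.25, 0.29) 6360 axis [0.5601 0.0557]
wrist lowest z [0.138 0.155] tcp-.1433= 0.0989867198656049
wrist flange rect/circle [0.5595 0.056 ] 0.03408221900463104 z 0.13466568111185373
```

View pics/c2.png

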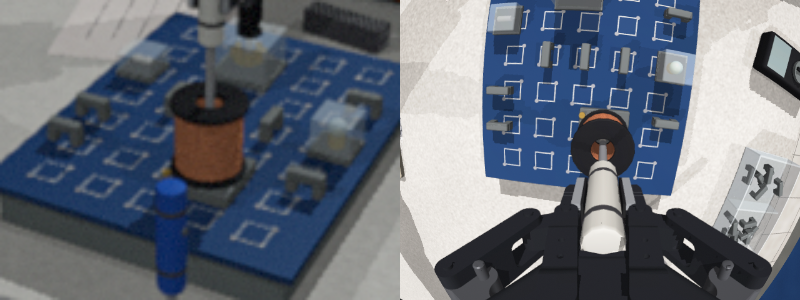

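The picture shows the stem entering the middle of the bore, at (210,95) on the left and (603,150) on the right. The axis measures (0.5597, 0.0561) and the coil centre (0.5595, 0.0560); the tip is at z = 0.099 with no contact force.

```bash
python3 -c "
from h import *
print(ticket.hand_in())"
```

```text
the job is handed in; nothing more can be done
None
```

I turned the step switch one click clockwise, and the white field probe is held upright and still in the middle of the coil bore with its tip at half height (z = 0.099 m, worked out from the grip); the job is handed in, at about 15 s on the clock, with no verdict shown.

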